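Shut and latch the punch box

ROBOT

A 6-joint arm with a two-finger parallel gripper is mounted at the origin on the work surface. World frame = base frame: x ahead of the robot, y to its left, z up, the work surface at z = 0. Lengths are in m, angles in rad, forces in N, time in s.
With the tool pointing down it reaches from about 0.35 to 0.85 m from the base axis. Payload 8.1 kg.
Tool frame: the origin (TCP) lies on the mounting face of the last link; the fingertips stand 186 mm ahead of it and the grasp point (between the pads) lies 167 mm ahead of it; z points along the fingers, y is the line along which they close (so a half turn about z gives the same grasp; the last joint's range is limited). The gripper opens to 93 mm and grips with 3 to 60 N. Pads are 15 mm wide; open, the fingers measure 128 mm over their backs; the gripper's body (75 mm by 188 mm) begins 65 mm behind the grasp point.
Start: joints at [-1.362, 0.13, 1.488, -0, 1.523, -0.085], TCP at [0.174, -0.574, 0.405] pointing down, gripper open.
Joint ranges: [-2.96, 2.96], [-0.89, 2.26], [0.02, 2.5], [-1.34, 4.48], [0, 2.73], [-2.66, 2.66]. Speed limits (rad/s): [2.39, 2.39, 2.79, 3.14, 3.14, 3.14].

INTERFACE

Orientations are given as a rotation vector (axis times angle).
In Python, from plant import read_state, read_camera, camera_params, close_job gives the robot as it stands. The module is installed in compiled form; this text tells all that it offers.
- The arm moves only by the tool servo_tool, never from a script. Its argument "increments" is a list of rows, each an object with "slide": the shift along the tool's x, y, z in mm, a list of three; "dr": the turn, a rotation vector about the tool's x, y, z in rad, a list of three; "jaw": the closure, from 0 (fully open) to 1 (shut). In form: [{"slide": [x, y, z], "dr": [ax, ay, az], "jaw": jaw}, ...]. A call has 1 to 20 rows; each row is the pose to reach, as a shift and turn from the pose commanded when the call began, along the tool's axes at that moment; what a row does not reach only later rows make up. A row lasts 1/10 s, in which the tool goes at most 50 mm and 8.59 degrees, less where a joint would pass 70% of its speed; a pose out of reach is approached as far as the arm can. A call with a gripper value outside its range is refused whole. The fingers move at their own pace and stop on an object; "force" is the grip in N (left out, the last holds). Time passes only in rows, so rows that repeat a pose let the fingers close. It gives the time, the measured TCP pose, the force, the opening and the grip force at its end, in the units of the state.
- read_state(): the state, without advancing time (a new reading comes with each control period).
- read_camera(name): name is "scene" or "side" or "wrist"; returns (picture, depth): 384x512x3 uint8, red, green, blue; 384x512 float32, m along the optical axis (not along the pixel's ray), 0 where there is no reading.
- camera_params(name): a dict with "fx", "fy", "cx", "cy" (pixels), "rvec" (rotation vector, rad) and "tvec" (3), from world to camera coordinates, as OpenCV has them. Camera axes: x right, y down, z forward; pixel columns grow to the right and rows downward; lengths in m; the calibration is good to about 2 mm. A picture is of the moment at which its call begins: read the wrist's pose just before it. camera_params takes no time and is no camera call; for the wrist camera it gives the pose at the moment of the call.
- close_job(): hands the job in; it is judged then, once.
The state is a dict: "t": time; "q": joint angles; "dq": joint speeds; "joint_torque": joint torques, N m; "tool_pos": TCP position; "orientation": TCP orientation; "force": force on the tool from outside, world axes, zero at the start; "wrist_torque": the same for the moment, N m; "opening": finger opening in m; "gripper_force": force on a finger pad.
Only numpy, scipy, OpenCV 4.12 (cv2) and the standard library are available. Lean on these libraries where they do the work, as an engineer would, in place of code of your own. Each camera call takes 0.05 s, during which the arm holds its last target. There are 200 camera calls.

TASK

Close up the wooden punch box on the jeweller's bench: with shut fingertips push its sliding lid gently until it is fully home, then push the small brass catch round to its stop so that it lies across the lid just outside the dark steel strip. Only push: do not pinch or lift anything, leave the box standing where it is apart from a slight shift, and leave the things around it alone.

Things in the scene. Friction and masses are not known exactly. Their poses are not given: they have to be found in the camera images.
- box: pale wooden box, 200 (x) x 110 (y) x 60 mm high, loose on the bench, heavy (about 1.5 to 2.5 kg, full of steel punches); a hard push of very roughly 10 to 25 N slides it. Origin: centre of its underside. Its z is up; its x runs along its length towards the open end, out of which the lid slides; the catch is on its +y side wall. Side walls are 12 mm thick, their tops 60 mm above the bench. The lid runs between them in grooves and is held down.
- lid (a joint): how far the sliding lid stands out of the box, in m: 0 = fully home against its stop, grows as the lid moves out along the box's +x, at most 0.115. Slides stiffly with about 2 N and stays where it is left. The lid is a pale wooden board 188 x 85 mm, 6 mm thick, its top 58 mm above the bench; home, its outer end is flush with the box's end (x = 100 mm in the box's frame).
- strip (a point): middle of the top edge of the dark steel strip that stands upright across the lid near its outer end and moves with it: 8 mm thick along the box's x, 70 mm long along the box's y, 18 mm high above the lid (top 76 mm above the bench). With the lid home it is at x = 70 mm, y = 0 in the box's frame.
- catch (a joint): angle of the brass catch, in rad: 0 = at its stop, lying across the lid (its arm points along the box's -y); grows counter-clockwise seen from above; at 1.57 the arm points along the box's +x, at most 2.8. It turns about the vertical pivot with a stiff friction of about 0.05 N m (about 1 N at the stub) and stays where it is left. The arm is a bar 10 mm wide and 6 mm thick, 61 to 67 mm above the bench.
- stub (a point): centre of the top of the round brass stub that stands up at the end of the catch's arm: 10 mm in diameter, rises 20 mm above the arm, its top 87 mm above the bench, 45 mm from the pivot. Moves with the catch.
- pivot (a point): top of the catch's pivot (16 mm disc), on the box's +y side wall at x = 88 mm, y = 49 mm in the box's frame, 69 mm above the bench; fixed in the box.
- tin: round rust-brown tin with a copper-coloured lid, 80 mm in diameter, 50 mm high, loose, beside the box on its -y side; leave it alone. Origin: centre of its underside.
- hammer: hammer about 240 mm long, lying beyond the closed (-x) end of the box; leave it alone. Origin: on its underside, somewhere along the handle.
- block: steel bench block 70 x 70 x 22 mm, lying on the bench beyond the lid's outer end; leave it alone. Origin: centre of its underside.
- jar: small amber jar with a black cap, 36 mm in diameter, 60 mm high, standing on the box's +y side; leave it alone. Origin: centre of its underside.
Things that resemble listed ones, but are neither listed nor needed, are in the scene too. Several things have the shape of the box; the one meant has the colours described above.

How it is judged:
On the way, in this order (a step that is already met when the one before it is completed fails the run):
1. the lid is pushed fully home (value of joint lid below 0.003 m), for 0.2 s.
2. the catch is pushed round across the lid (value of joint catch below 0.15 rad), for 0.2 s.
At the end, for the whole second after the job is handed in: The lid is within 3 mm of fully home, the catch within 0.15 rad of its stop across the lid, and the box stands flat and still on the bench within 30 mm of where it began (value of joint lid below 0.003 m and value of joint catch below 0.15 rad and height (world z) of box below 0.006 m and distance of box from where it was at the start of the episode below 0.03 m and linear speed of box below 0.02 m/s); the robot touches nothing.
It fails at once if the box is shoved more than 30 mm, lifted or tilted (distance of box from where it was at the start of the episode above 0.03 m or height (world z) of box above 0.012 m or angle between box's own z axis and vertical above 0.1 rad).
It fails at once if the lid or its strip is pinched or rammed with more than 35 N (contact force between the fingers and lid above 35 N).
It fails at once if the catch is pinched or rammed with more than 30 N (contact force between the fingers and catch above 30 N).
It fails at once if the tin, hammer, steel block or jar is moved more than 20 mm (distance of any of tin, hammer, block, jar from where it was at the start of the episode above 0.02 m).
It also fails if it takes over 51 s, if anything falls off the work surface, if the arm or the gripper's body presses on something with over 40 N, if the wrist force passes 120 N, or if a joint passes its speed limit or range.

## Working session

There is one attempt and no reset: what is moved stays moved. The work goes in short steps, Python scripts to look and compute and a tool call to move; the robot and the scene stay as the last step left them, time stands still between calls to the robot, and variables do not carry over. Pictures are saved under pics/ and viewed, at most 10 in all, crops included, and the job is handed in when it is done.

Besides the shell and the picture viewer there is one more tool, called after ">>>" as a command line: name --argument value ..., lists and objects as JSON in quotes. servo_tool: Moves the arm, as the interface text tells. Its arguments: {"type":"object","properties":{"increments":{"type":"array"},"force":{"type":"number"}},"required":["increments"]}

```bash
mkdir -p pics
cat > h.py <<'E'
import numpy as np, cv2
from plant import *
def cam(n):
    p=camera_params(n); R=cv2.Rodrigues(np.array(p['rvec'],float))[0]; return p,R,np.array(p['tvec'],float)
def ray(n,u,v,z,c=None):
    p,R,t=c or cam(n); d=R.T@np.array([(u-p['cx'])/p['fx'],(v-p['cy'])/p['fy'],1]); o=-R.T@t
    return o+d*(z-o[2])/d[2]
def cloud(n,D,c=None):
    p,R,t=c or cam(n); v,u=np.mgrid[:384,:512]
    P=np.stack([(u-p['cx'])/p['fx']*D,(v-p['cy'])/p['fy']*D,D],-1)
    return (P-t)@R
def proj(n,X,c=None):
    p,R,t=c or cam(n); x=R@np.array(X)+t; return p['fx']*x[0]/x[2]+p['cx'],p['fy']*x[1]/x[2]+p['cy']
E
python3 - <<'E'
from h import *
ims=[]
for n in ('scene','side'):
    c=cam(n); im,D=read_camera(n); np.savez(f'{n}.npz',im=im,D=D); print(n,-c[1].T@c[2]); 
    cv2.imwrite(f'pics/{n}.png',cv2.resize(im[...,::-1],(800,600),interpolation=cv2.INTER_CUBIC))
print(read_state())
E
```

```text
scene [ 1.00081259 -0.14911059  0.89173288]
side [0.29944076 0.81664071 0.76450038]
{'t': 0.1, 'q': array([-1.36240290e+00,  1.31076173e-01,  1.48918444e+00, -2.17010932e-05,
        1.52300237e+00, -8.53962808e-02]), 'dq': array([ 0.00043075,  0.00066465, -0.00408192,  0.00160674, -0.00127355,
        0.0003987 ]), 'joint_torque': array([ 1.92603453e-03, -5.61342108e+01, -4.93097270e+01,  7.71171483e-02,
        2.91712809e-02, -4.33390812e-05]), 'tool_pos': array([ 0.17372459, -0.57407839,  0.40379003]), 'orientation': array([-3.10611061e+00, -4.59583736e-01,  1.95134997e-04]), 'force': array([ 0.93423593, -0.49354165,  0.03320609]), 'wrist_torque': array([-0.04884046,  0.00319585,  0.00509199]), 'gripper_force': 0.0, 'opening': 0.09303873060582254}
```

View pics/scene.png

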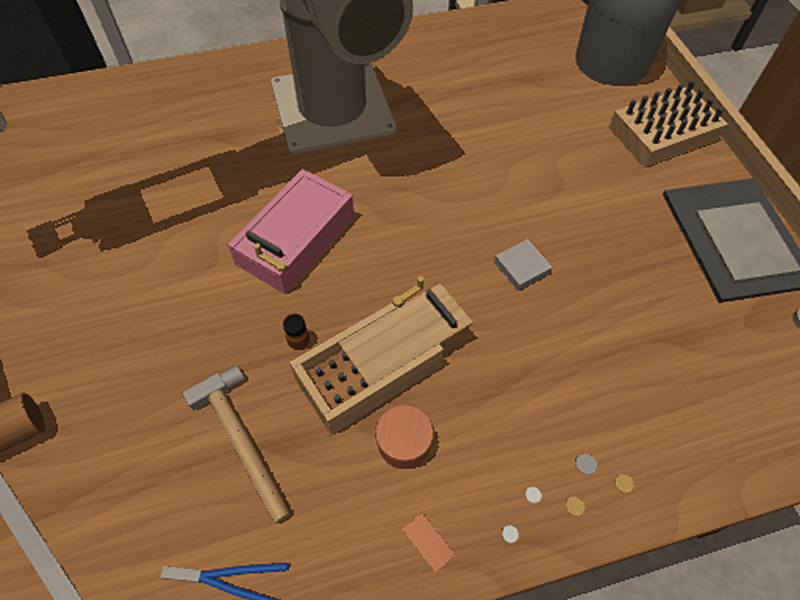

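View pics/side.png

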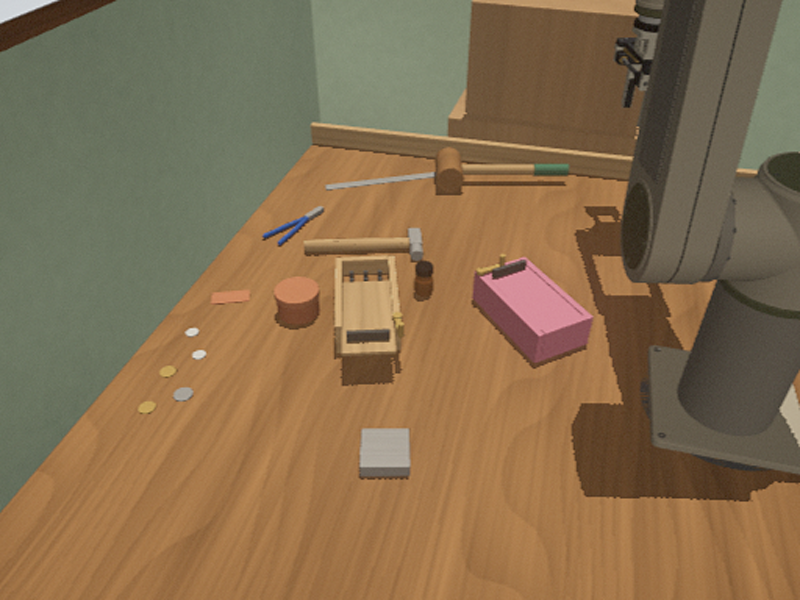

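The scene view shows two box-shaped things: the pale wooden one at about (380,355) and a pink one at about (290,230). The pale one fits the colours described, and its lid with the dark strip sticks out towards (455,310). The catch stub is at (420,283), the jar at (295,330), the tin at (405,435), the block at (523,263) and the hammer at (240,440). The side view agrees, with the pale box at (367,305). I'll confirm with one enlarged crop and measure.

Run:
```python
from h import *
d=np.load('scene.npz'); im,D=d['im'],d['D']; c=cam('scene')
cv2.imwrite('pics/crop.png',cv2.resize(im[170:278,178:322,::-1],None,fx=5.5,fy=5.5,interpolation=cv2.INTER_CUBIC))
X=cloud('scene',D,c); hsv=cv2.cvtColor(im,cv2.COLOR_RGB2HSV).astype(int)
win=np.zeros(D.shape,bool); win[170:278,178:322]=1
top=win&(X[...,2]>.053)&(X[...,2]<.064)&(hsv[...,2]>60)
n,l,s,_=cv2.connectedComponentsWithStats(top.astype(np.uint8))
for i in range(1,n):
    if s[i,4]>100:
        P=X[l==i]; r=cv2.minAreaRect((P[:,:2]*1000).astype(np.float32)); print(i,s[i],P[:,2].mean(),r,cv2.boxPoints(r).round())
hi=win&(X[...,2]>.064)&(X[...,2]<.1)
n,l,s,_=cv2.connectedComponentsWithStats(hi.astype(np.uint8))
for i in range(1,n):
    if s[i,4]>8:
        P=X[l==i];r=cv2.minAreaRect((P[:,:2]*1000).astype(np.float32));print('hi',s[i],P[:,2].max(),P.mean(0),r,im[l==i].mean(0))
```

```text
2 [ 185  181  118   90 3558] 0.0596357463998283 ((586.3451538085938, -45.46333312988281), (111.78349304199219, 265.7721252441406), 18.680421829223633) [[ 491.   63.]
 [ 576. -189.]
 [ 682. -153.]
 [ 597.   98.]]
hi [178 170   5   3  15] 0.07239638406966148 [ 0.41586069 -0.16926639  0.06942353] ((415.9061584472656, -169.23948669433594), (10.014203071594238, 4.150293350219727), 76.90532684326172) [136.93333333 109.33333333  56.93333333]
hi [251 177  20  19 123] 0.08954175970498758 [0.51515351 0.0112167  0.07144023] ((514.5970458984375, 10.520355224609375), (15.432635307312012, 56.318748474121094), 22.857576370239258) [151.91056911 121.09756098  66.52845528]
hi [273 185  19  25 135] 0.08032566458049818 [0.55622686 0.05028667 0.07467225] ((554.7324829101562, 51.01264953613281), (69.45098876953125, 10.172988891601562), 18.902421951293945) [55.28148148 53.94814815 51.07407407]
```

View pics/crop.png

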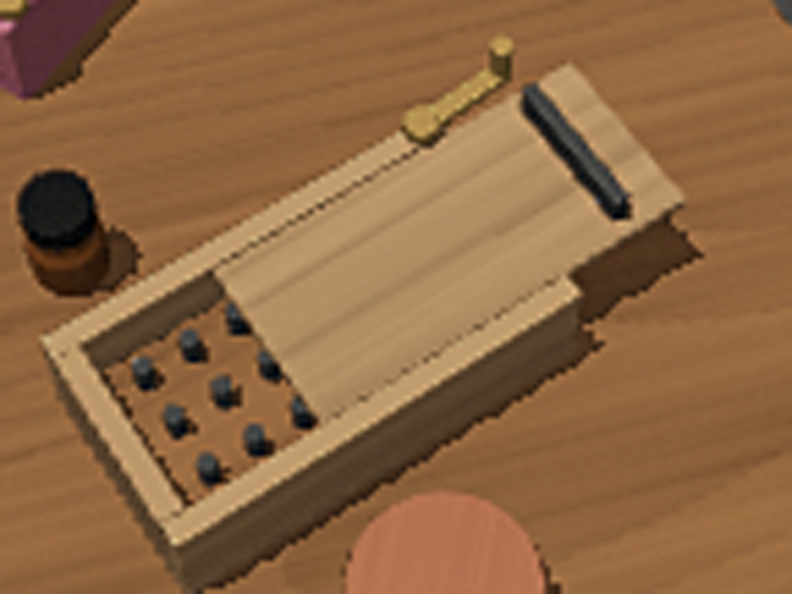

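The crop confirms the box: pale wood, lid about 65 mm out, and the dark strip centred at crop pixel (576,152). The catch pivot is at (424,122) and the stub at (501,45), so the arm lies roughly along box +x. From the depth data:

| Item | Measured |
|---|---|
| Box centre | about (597, -76) mm |
| Box +x direction | about 108.8° in the world |
| Strip | about (555, 51) mm, 69 x 10 mm, matching the size given |

I'll move to above the lid, outside the strip, with the fingers shut and the tool x along box +x.

>>> servo_tool --increments '[{"slide": [552, -512, 98], "dr": [0, 0, -1.606], "jaw": 1}, {"slide": [552, -512, 98], "dr": [0, 0, -1.606], "jaw": 1}, {"slide": [552, -512, 98], "dr": [0, 0, -1.606], "jaw": 1}, {"slide": [552, -512, 98], "dr": [0, 0, -1.606], "jaw": 1}, {"slide": [552, -512, 98], "dr": [0, 0, -1.606], "jaw": 1}, {"slide": [552, -512, 98], "dr": [0, 0, -1.606], "jaw": 1}, {"slide": [552, -512, 98], "dr": [0, 0, -1.606], "jaw": 1}, {"slide": [552, -512, 98], "dr": [0, 0, -1.606], "jaw": 1}, {"slide": [552, -512, 98], "dr": [0, 0, -1.606], "jaw": 1}, {"slide": [552, -512, 98], "dr": [0, 0, -1.606], "jaw": 1}, {"slide": [552, -512, 98], "dr": [0, 0, -1.606], "jaw": 1}, {"slide": [552, -512, 98], "dr": [0, 0, -1.606], "jaw": 1}, {"slide": [552, -512, 98], "dr": [0, 0, -1.606], "jaw": 1}, {"slide": [552, -512, 98], "dr": [0, 0, -1.606], "jaw": 1}, {"slide": [552, -512, 98], "dr": [0, 0, -1.606], "jaw": 1}, {"slide": [552, -512, 98], "dr": [0, 0, -1.606], "jaw": 1}, {"slide": [552, -512, 98], "dr": [0, 0, -1.606], "jaw": 1}, {"slide": [552, -512, 98], "dr": [0, 0, -1.606], "jaw": 1}, {"slide": [552, -512, 98], "dr": [0, 0, -1.606], "jaw": 1}, {"slide": [552, -512, 98], "dr": [0, 0, -1.606], "jaw": 1}]' --force 20

```text
t: 2.1
tool_pos: [0.5536, 0.0743, 0.3072]
orientation: [1.83, 2.553, 0.0]
force: [-0.2, -0.2, 0.5]
opening: 0.0011
gripper_force: 0.0
```

Run:
```python
from h import *
a=[]
for n in ('wrist','side'):
    c=cam(n); im,D=read_camera(n); X=cloud(n,D,c); a.append(im[...,::-1])
    m=(X[...,2]>.066)&(X[...,2]<.1)&(X[...,0]>.47)&(X[...,0]<.7)&(X[...,1]>-.2)&(X[...,1]<.12)
    k,l,s,_=cv2.connectedComponentsWithStats(m.astype(np.uint8))
    for i in range(1,k):
        if s[i,4]>8:
            P=X[l==i];r=cv2.minAreaRect((P[:,:2]*1000).astype(np.float32));print(n,s[i],P[:,2].max().round(4),r,im[l==i].mean(0).round())
            h=P[P[:,2]>.08]; print('  top',len(h),h.mean(0) if len(h) else '')
    for N,xy,z in (('strip',(134,0),.076),('pivot',(88,49),.069),('cl1',(-100,55),.06),('cl2',(-100,-55),.06)):
        x=np.array([597,-76])+xy[0]*np.array([-.322,.947])+xy[1]*np.array([-.947,-.322]); print(N,proj(n,[x[0]/1e3,x[1]/1e3,z],c))
cv2.imwrite('pics/w1.png',cv2.resize(np.vstack([a[0],cv2.resize(a[1][140:284,150:342],(512,384))]),(400,600)))
```

```text
wrist [193 234  46  17 525] 0.0786 ((535.4114379882812, 47.14554977416992), (31.522247314453125, 8.782454490661621), 18.719833374023438) [108.  95.  82.]
  top 0 
wrist [267 235  26  16 210] 0.0781 ((578.48486328125, 62.016387939453125), (17.56138038635254, 7.978901386260986), 16.839126586914062) [92. 83. 73.]
  top 0 
wrist [158 236  27  46 741] 0.0901 ((510.181884765625, 22.289831161499023), (9.818660736083984, 38.194515228271484), 22.285640716552734) [213. 192.  92.]
  top 226 [0.50496138 0.03613595 0.08636878]
strip (np.float64(241.63375952633933), np.float64(248.3321823992151))
pivot (np.float64(178.78859484921202), np.float64(298.32258300520044))
cl1 (np.float64(187.73359052808723), np.float64(460.1225048148305))
cl2 (np.float64(301.80799915478275), np.float64(460.0724661906674))
side [252 200   7  15  70] 0.0895 ((515.6525268554688, 12.536386489868164), (13.22650146484375, 60.22925567626953), 18.181421279907227) [164. 132.  76.]
  top 17 [0.50527454 0.03523368 0.08557798]
side [222 210  28   7 146] 0.0794 ((554.919921875, 52.22100830078125), (67.48226165771484, 12.605613708496094), 17.345251083374023) [89. 77. 65.]
  top 0 
strip (np.float64(236.0343427717949), np.float64(211.5491379508177))
pivot (np.float64(254.53464224101907), np.float64(201.18754014870527))
cl1 (np.float64(252.3419774791592), np.float64(163.13004079270513))
cl2 (np.float64(214.77223234211766), np.float64(164.62797638645264))
```

View pics/w1.png

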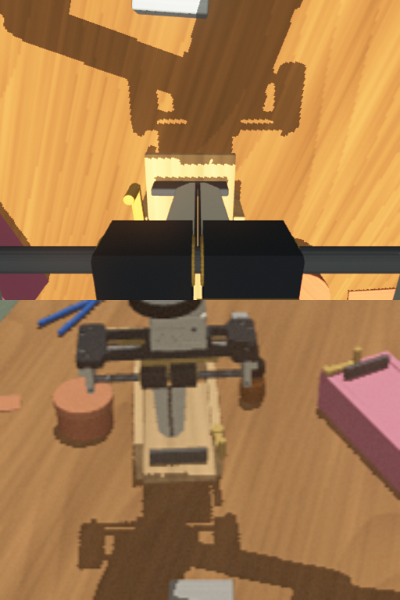

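The wrist view shows the strip at y≈185 (composite pixels), the stub at (130,200), and the shut fingers hanging just outside the strip. They look tapered, so I'll measure the fingertip shape from depth before relying on its width.

Run:
```python
from h import *
from scipy.spatial.transform import Rotation as R
s=read_state(); T=R.from_rotvec(s['orientation']).as_matrix()
for n in ('wrist','side'):
    c=cam(n); im,D=read_camera(n); X=cloud(n,D,c); P=((X-s['tool_pos'])@T)[D>0]*1000
    for a in range(120,196,8):
        k=P[(P[:,2]>a)&(P[:,2]<a+8)&(abs(P[:,0])<30)&(abs(P[:,1])<40)]
        if len(k): print(n,a,len(k),np.percentile(k[:,:2],[1,50,99],axis=0).round(1).tolist())
```

```text
wrist 120 78 [[3.8, -1.7], [8.1, -0.1], [10.7, 2.5]]
wrist 128 127 [[7.9, -1.8], [9.0, 1.0], [10.9, 2.6]]
wrist 136 649 [[8.4, -15.6], [10.2, -0.2], [11.1, 16.4]]
wrist 144 665 [[8.4, -15.3], [10.2, 1.0], [11.0, 16.1]]
wrist 152 617 [[-4.8, -14.8], [10.2, 0.2], [10.8, 15.5]]
wrist 160 481 [[8.4, -14.4], [10.2, 0.1], [10.9, 15.1]]
wrist 168 411 [[8.4, -13.9], [10.2, 0.1], [10.9, 14.7]]
wrist 176 254 [[8.5, -11.9], [10.2, 0.6], [10.8, 13.2]]
wrist 184 17 [[8.4, -5.3], [10.0, 0.1], [10.4, 5.4]]
side 120 52 [[-4.6, -16.6], [8.7, -0.6], [11.1, 17.5]]
side 128 38 [[5.2, -14.0], [8.8, 4.2], [12.2, 17.9]]
side 136 39 [[5.5, -13.9], [8.1, -0.1], [11.7, 17.2]]
side 144 40 [[6.2, -13.6], [8.9, 1.4], [11.7, 16.4]]
side 152 37 [[5.9, -13.4], [8.2, 2.7], [10.4, 16.7]]
side 160 32 [[6.1, -13.2], [9.2, -0.4], [11.8, 14.7]]
side 168 32 [[5.9, -13.0], [8.9, -2.4], [11.0, 15.1]]
side 176 23 [[4.5, -9.9], [8.4, 3.5], [10.0, 12.5]]
side 184 3 [[7.1, -3.2], [8.4, -0.9], [8.7, 1.4]]
```

The fingertip plate is about ±10 mm thick and ±12–14 mm wide, rounded only at the very tip. That will do for both pushes. I'll descend and start pushing the lid.

>>> servo_tool --increments '[{"slide": [0, 0, 15], "dr": [0, 0, 0], "jaw": 1}, {"slide": [0, 0, 30], "dr": [0, 0, 0], "jaw": 1}, {"slide": [0, 0, 45], "dr": [0, 0, 0], "jaw": 1}, {"slide": [0, 0, 56], "dr": [0, 0, 0], "jaw": 1}, {"slide": [0, 0, 56], "dr": [0, 0, 0], "jaw": 1}, {"slide": [-3, 0, 56], "dr": [0, 0, 0], "jaw": 1}, {"slide": [-6, 0, 56], "dr": [0, 0, 0], "jaw": 1}, {"slide": [-9, 0, 56], "dr": [0, 0, 0], "jaw": 1}, {"slide": [-12, 0, 56], "dr": [0, 0, 0], "jaw": 1}, {"slide": [-16, 0, 56], "dr": [0, 0, 0], "jaw": 1}, {"slide": [-20, 0, 56], "dr": [0, 0, 0], "jaw": 1}, {"slide": [-24, 0, 56], "dr": [0, 0, 0], "jaw": 1}, {"slide": [-28, 0, 56], "dr": [0, 0, 0], "jaw": 1}, {"slide": [-32, 0, 56], "dr": [0, 0, 0], "jaw": 1}, {"slide": [-36, 0, 56], "dr": [0, 0, 0], "jaw": 1}, {"slide": [-40, 0, 56], "dr": [0, 0, 0], "jaw": 1}, {"slide": [-44, 0, 56], "dr": [0, 0, 0], "jaw": 1}, {"slide": [-48, 0, 56], "dr": [0, 0, 0], "jaw": 1}, {"slide": [-52, 0, 56], "dr": [0, 0, 0], "jaw": 1}, {"slide": [-55, 0, 56], "dr": [0, 0, 0], "jaw": 1}]'

```text
t: 4.3
tool_pos: [0.5717, 0.0232, 0.2507]
orientation: [-1.828, -2.555, 0.0]
force: [-1.5, 2.5, 1.7]
opening: 0.0004
gripper_force: 1.0
```

>>> servo_tool --increments '[{"slide": [-2, 0, 0], "dr": [0, 0, 0], "jaw": 1}, {"slide": [-4, 0, 0], "dr": [0, 0, 0], "jaw": 1}, {"slide": [-6, 0, 0], "dr": [0, 0, 0], "jaw": 1}, {"slide": [-8, 0, 0], "dr": [0, 0, 0], "jaw": 1}, {"slide": [-10, 0, 0], "dr": [0, 0, 0], "jaw": 1}, {"slide": [-11, 0, 0], "dr": [0, 0, 0], "jaw": 1}, {"slide": [-12, 0, 0], "dr": [0, 0, 0], "jaw": 1}, {"slide": [-13, 0, 0], "dr": [0, 0, 0], "jaw": 1}, {"slide": [-13, 0, 0], "dr": [0, 0, 0], "jaw": 1}]'

```text
t: 5.2
tool_pos: [0.5758, 0.0112, 0.2506]
orientation: [-1.828, -2.555, 0.0]
force: [-1.1, 0.9, -0.6]
opening: 0.0005
gripper_force: 0.5
```

>>> servo_tool --increments '[{"slide": [-1, 0, 0], "dr": [0, 0, 0], "jaw": 1}, {"slide": [-2, 0, 0], "dr": [0, 0, 0], "jaw": 1}, {"slide": [-3, 0, 0], "dr": [0, 0, 0], "jaw": 1}, {"slide": [-3, 0, 0], "dr": [0, 0, 0], "jaw": 1}]'

```text
t: 5.6
tool_pos: [0.5768, 0.0083, 0.2506]
orientation: [-1.828, -2.555, 0.0]
force: [-1.2, 1.0, -0.6]
opening: 0.0005
gripper_force: 0.6
```

>>> servo_tool --increments '[{"slide": [-0.5, 0, 0], "dr": [0, 0, 0], "jaw": 1}, {"slide": [-1, 0, 0], "dr": [0, 0, 0], "jaw": 1}, {"slide": [-1, 0, 0], "dr": [0, 0, 0], "jaw": 1}]'

```text
t: 5.9
tool_pos: [0.5771, 0.0074, 0.2507]
orientation: [-1.828, -2.555, 0.0]
force: [-1.5, 1.9, -0.0]
opening: 0.0006
gripper_force: 0.7
```

>>> servo_tool --increments '[{"slide": [-0.5, 0, 0], "dr": [0, 0, 0], "jaw": 1}, {"slide": [-1, 0, 0], "dr": [0, 0, 0], "jaw": 1}, {"slide": [-1, 0, 0], "dr": [0, 0, 0], "jaw": 1}]'

```text
t: 6.2
tool_pos: [0.5774, 0.0065, 0.2507]
orientation: [-1.828, -2.555, 0.0]
force: [-1.2, 0.9, -0.3]
opening: 0.0006
gripper_force: 0.8
```

>>> servo_tool --increments '[{"slide": [-0.5, 0, 0], "dr": [0, 0, 0], "jaw": 1}, {"slide": [-1, 0, 0], "dr": [0, 0, 0], "jaw": 1}, {"slide": [-1, 0, 0], "dr": [0, 0, 0], "jaw": 1}]'

```text
t: 6.5
tool_pos: [0.5778, 0.0055, 0.2507]
orientation: [1.828, 2.555, -0.0]
force: [-0.5, 1.0, -0.3]
opening: 0.0002
gripper_force: 0.8
```

>>> servo_tool --increments '[{"slide": [-0.5, 0, 0], "dr": [0, 0, 0], "jaw": 1}, {"slide": [-1, 0, 0], "dr": [0, 0, 0], "jaw": 1}, {"slide": [-1, 0, 0], "dr": [0, 0, 0], "jaw": 1}]'

```text
t: 6.8
tool_pos: [0.578, 0.0052, 0.2508]
orientation: [-1.827, -2.555, -0.001]
force: [-2.5, 4.8, 1.2]
opening: 0.0004
gripper_force: 2.9
```

>>> servo_tool --increments '[{"slide": [-0.4, 0, 0], "dr": [0, 0, 0], "jaw": 1}, {"slide": [-0.4, 0, 0], "dr": [0, 0, 0], "jaw": 1}, {"slide": [-0.4, 0, 0], "dr": [0, 0, 0], "jaw": 1}]'

```text
t: 7.1
tool_pos: [0.578, 0.0051, 0.2507]
orientation: [-1.826, -2.554, -0.001]
force: [-2.8, 6.1, 1.5]
opening: 0.0003
gripper_force: 3.6
```

The force climbed to 7 N with no further motion, at exactly the predicted home position. I'll back off, rise, and go to the start of the catch push with the plate turned 45°.

>>> servo_tool --increments '[{"slide": [6, 0, 0], "dr": [0, 0, 0], "jaw": 1}, {"slide": [12, 0, 0], "dr": [0, 0, 0], "jaw": 1}, {"slide": [15, 0, -20], "dr": [0, 0, 0], "jaw": 1}, {"slide": [15, 0, -50], "dr": [0, 0, 0], "jaw": 1}, {"slide": [15, 0, -60], "dr": [0, 0, 0], "jaw": 1}, {"slide": [75, -72, -60], "dr": [0, 0, -0.785], "jaw": 1}, {"slide": [75, -72, -60], "dr": [0, 0, -0.785], "jaw": 1}, {"slide": [75, -72, -60], "dr": [0, 0, -0.785], "jaw": 1}, {"slide": [75, -72, -60], "dr": [0, 0, -0.785], "jaw": 1}, {"slide": [75, -72, -60], "dr": [0, 0, -0.785], "jaw": 1}, {"slide": [75, -72, -60], "dr": [0, 0, -0.785], "jaw": 1}, {"slide": [75, -72, -60], "dr": [0, 0, -0.785], "jaw": 1}, {"slide": [75, -72, -60], "dr": [0, 0, -0.785], "jaw": 1}, {"slide": [75, -72, -60], "dr": [0, 0, -0.785], "jaw": 1}]'

```text
t: 8.5
tool_pos: [0.4858, 0.052, 0.3106]
orientation: [0.713, 3.06, -0.0]
force: [0.6, 0.2, 0.1]
opening: 0.0003
gripper_force: 0.0
```

Run:
```python
from h import *
print(read_state()['tool_pos'],read_state()['orientation'])
a=[]
for n in ('wrist','side','scene'):
    c=cam(n); im,D=read_camera(n); X=cloud(n,D,c); a.append(im[...,::-1])
    m=(X[...,2]>.066)&(X[...,2]<.1)&(X[...,0]>.47)&(X[...,0]<.7)&(X[...,1]>-.2)&(X[...,1]<.12)
    k,l,s,_=cv2.connectedComponentsWithStats(m.astype(np.uint8))
    for i in range(1,k):
        if s[i,4]>30:
            P=X[l==i];r=cv2.minAreaRect((P[:,:2]*1000).astype(np.float32));h=P[P[:,2]>.08];print(n,P[:,2].max().round(4),r,im[l==i].mean(0).round(),len(h),h.mean(0) if len(h) else '')
cv2.imwrite('pics/w2.png',np.hstack([cv2.resize(a[0],(400,300)),cv2.resize(a[2][160:288,170:340],(400,300))]))
```

```text
[0.48584951 0.05197203 0.31058501] [ 7.13111868e-01  3.05957295e+00 -7.11077907e-05]
wrist 0.0714 ((516.4506225585938, 2.292156219482422), (9.934967994689941, 27.113018035888672), 15.491318702697754) [229. 206.  95.] 0 
wrist 0.0789 ((596.6395263671875, -1.359785556793213), (4.985119819641113, 16.863414764404297), 71.73616790771484) [96. 96. 89.] 0 
side 0.0807 ((574.334228515625, -7.174610137939453), (67.64754486083984, 14.727788925170898), 17.812807083129883) [87. 75. 64.] 1 [0.60501922 0.00636311 0.08068507]
side 0.0903 ((515.668701171875, 12.757822036743164), (13.119769096374512, 57.766727447509766), 17.85964584350586) [160. 129.  74.] 16 [0.50540965 0.03497309 0.08576223]
scene 0.0902 ((513.87109375, 10.112255096435547), (15.18084716796875, 56.25404739379883), 27.255722045898438) [158. 127.  70.] 18 [0.50645011 0.03175626 0.08645583]
scene 0.0803 ((575.0497436523438, -9.766395568847656), (70.04398345947266, 9.943276405334473), 19.31867790222168) [62. 60. 56.] 3 [ 0.56412069 -0.01408269  0.08024563]
```

View pics/w2.png

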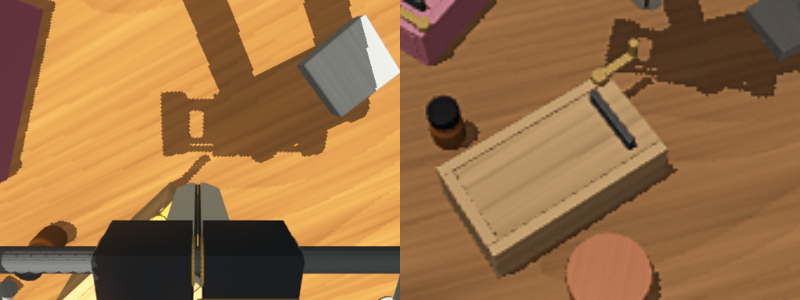

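The lid is shut: the strip is at (575, -10) as predicted, and the composite shows the box closed at (550,180). The catch is still pointing out, with its stub at (633,45). The stub is 25 mm ahead of the finger along the push, and 7 mm off centre. I'll descend and push.

>>> servo_tool --increments '[{"slide": [0, 0, 15], "dr": [0, 0, 0], "jaw": 1}, {"slide": [0, 0, 30], "dr": [0, 0, 0], "jaw": 1}, {"slide": [0, 0, 45], "dr": [0, 0, 0], "jaw": 1}, {"slide": [0, 0, 52], "dr": [0, 0, 0], "jaw": 1}, {"slide": [0, 0, 52], "dr": [0, 0, 0], "jaw": 1}, {"slide": [-3, 0, 52], "dr": [0, 0, 0], "jaw": 1}, {"slide": [-6, 0, 52], "dr": [0, 0, 0], "jaw": 1}, {"slide": [-9, 0, 52], "dr": [0, 0, 0], "jaw": 1}, {"slide": [-12, 0, 52], "dr": [0, 0, 0], "jaw": 1}, {"slide": [-15, 0, 52], "dr": [0, 0, 0], "jaw": 1}, {"slide": [-18, 0, 52], "dr": [0, 0, 0], "jaw": 1}, {"slide": [-21, 0, 52], "dr": [0, 0, 0], "jaw": 1}, {"slide": [-24, 0, 52], "dr": [0, 0, 0], "jaw": 1}, {"slide": [-27, 0, 52], "dr": [0, 0, 0], "jaw": 1}, {"slide": [-30, 0, 52], "dr": [0, 0, 0], "jaw": 1}]'

```text
t: 10.15
tool_pos: [0.5128, 0.0399, 0.2587]
orientation: [-0.71, -3.059, -0.004]
force: [-1.3, 9.5, 0.0]
opening: 0.0004
gripper_force: 3.7
```

>>> servo_tool --increments '[{"slide": [-3, 0, 0], "dr": [0, 0, 0], "jaw": 1}, {"slide": [-6, 0, 0], "dr": [0, 0, 0], "jaw": 1}, {"slide": [-9, 0, 0], "dr": [0, 0, 0], "jaw": 1}, {"slide": [-12, 0, 0], "dr": [0, 0, 0], "jaw": 1}, {"slide": [-15, 0, 0], "dr": [0, 0, 0], "jaw": 1}, {"slide": [-18, 0, 0], "dr": [0, 0, 0], "jaw": 1}, {"slide": [-21, 0, 0], "dr": [0, 0, 0], "jaw": 1}, {"slide": [-24, 0, 0], "dr": [0, 0, 0], "jaw": 1}, {"slide": [-27, 0, 0], "dr": [0, 0, 0], "jaw": 1}, {"slide": [-30, 0, 0], "dr": [0, 0, 0], "jaw": 1}]'

```text
t: 11.15
tool_pos: [0.5397, 0.0252, 0.2586]
orientation: [-0.711, -3.059, 0.001]
force: [-2.4, -0.0, 0.4]
opening: 0.0005
gripper_force: 0.9
```

>>> servo_tool --increments '[{"slide": [-2, 0, 0], "dr": [0, 0, 0], "jaw": 1}, {"slide": [-4, 0, 0], "dr": [0, 0, 0], "jaw": 1}, {"slide": [-6, 0, 0], "dr": [0, 0, 0], "jaw": 1}, {"slide": [-8, 0, 0], "dr": [0, 0, 0], "jaw": 1}, {"slide": [-9, 0, 0], "dr": [0, 0, 0], "jaw": 1}, {"slide": [-9, 0, 0], "dr": [0, 0, 0], "jaw": 1}]'

```text
t: 11.75
tool_pos: [0.5473, 0.021, 0.2584]
orientation: [-0.711, -3.058, 0.002]
force: [-5.8, -3.0, 1.5]
opening: 0.0004
gripper_force: 2.4
```

Run:
```python
from h import *
a=[]
for n in ('side','scene'):
    c=cam(n); im,D=read_camera(n); a.append(im[...,::-1])
cv2.imwrite('pics/w3.png',np.hstack([cv2.resize(a[0][140:284,150:342],(400,300)),cv2.resize(a[1][160:288,170:340],(400,300))]))
```

```text
(no output)
```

View pics/w3.png

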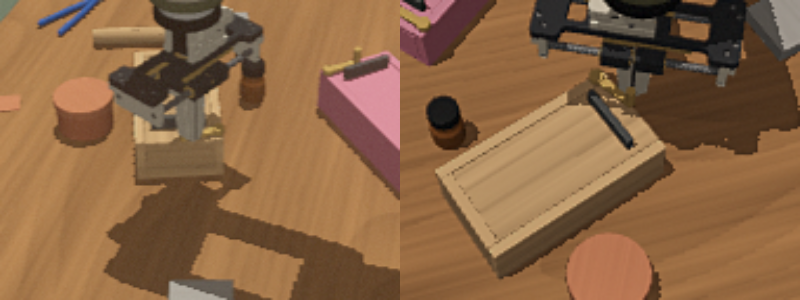

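The box hasn't moved, and in the scene half the catch arm runs from (597,75) to (628,90), about 13° short of its stop. There is some sideways force, so I'll follow the arc inwards for the last millimetres.

>>> servo_tool --increments '[{"slide": [-1, -2, 0], "dr": [0, 0, 0], "jaw": 1}, {"slide": [-2, -3, 0], "dr": [0, 0, 0], "jaw": 1}, {"slide": [-3, -4, 0], "dr": [0, 0, 0], "jaw": 1}, {"slide": [-4, -4, 0], "dr": [0, 0, 0], "jaw": 1}, {"slide": [-5, -5, 0], "dr": [0, 0, 0], "jaw": 1}, {"slide": [-5, -5, 0], "dr": [0, 0, 0], "jaw": 1}]'

```text
t: 12.45
tool_pos: [0.5502, 0.0147, 0.2588]
orientation: [0.711, 3.06, 0.0]
force: [-0.5, -0.9, -0.5]
opening: 0.0007
gripper_force: 0.6
```

>>> servo_tool --increments '[{"slide": [-0.5, -0.5, 0], "dr": [0, 0, 0], "jaw": 1}, {"slide": [-1, -1, 0], "dr": [0, 0, 0], "jaw": 1}, {"slide": [-1.5, -1.5, 0], "dr": [0, 0, 0], "jaw": 1}, {"slide": [-1.5, -1.5, 0], "dr": [0, 0, 0], "jaw": 1}]'

```text
t: 12.85
tool_pos: [0.5509, 0.0128, 0.2589]
orientation: [0.711, 3.06, 0.0]
force: [0.7, 0.6, -1.0]
opening: 0.0007
gripper_force: 0.4
```

>>> servo_tool --increments '[{"slide": [-0.5, -0.5, 0], "dr": [0, 0, 0], "jaw": 1}, {"slide": [-1, -1, 0], "dr": [0, 0, 0], "jaw": 1}, {"slide": [-1, -1, 0], "dr": [0, 0, 0], "jaw": 1}]'

```text
t: 13.15
tool_pos: [0.5513, 0.0114, 0.2588]
orientation: [0.711, 3.06, -0.0]
force: [-1.4, 1.1, -0.3]
opening: 0.0008
gripper_force: 0.4
```

>>> servo_tool --increments '[{"slide": [-0.5, -0.5, 0], "dr": [0, 0, 0], "jaw": 1}, {"slide": [-1, -1, 0], "dr": [0, 0, 0], "jaw": 1}, {"slide": [-1, -1, 0], "dr": [0, 0, 0], "jaw": 1}]'

```text
t: 13.45
tool_pos: [0.5516, 0.0103, 0.2587]
orientation: [-0.711, -3.06, -0.0]
force: [-1.1, 2.8, 1.1]
opening: 0.0001
gripper_force: 1.2
```

>>> servo_tool --increments '[{"slide": [-0.5, -0.5, 0], "dr": [0, 0, 0], "jaw": 1}, {"slide": [-1, -1, 0], "dr": [0, 0, 0], "jaw": 1}, {"slide": [-1, -1, 0], "dr": [0, 0, 0], "jaw": 1}]'

```text
t: 13.75
tool_pos: [0.5519, 0.0096, 0.2587]
orientation: [-0.711, -3.059, -0.002]
force: [-2.3, 6.6, 0.8]
opening: 0.0004
gripper_force: 3.2
```

The force is rising to 7 N, so the catch is at its stop. I'll retreat along the face normal, rise, and check.

>>> servo_tool --increments '[{"slide": [5, 2, 0], "dr": [0, 0, 0], "jaw": 1}, {"slide": [10, 4, 0], "dr": [0, 0, 0], "jaw": 1}, {"slide": [20, 8, 0], "dr": [0, 0, 0], "jaw": 1}, {"slide": [25, 10, -20], "dr": [0, 0, 0], "jaw": 1}, {"slide": [25, 10, -60], "dr": [0, 0, 0], "jaw": 1}, {"slide": [80, 40, -100], "dr": [0, 0, 0], "jaw": 1}, {"slide": [120, 40, -100], "dr": [0, 0, 0], "jaw": 1}, {"slide": [120, 40, -100], "dr": [0, 0, 0], "jaw": 1}, {"slide": [120, 40, -100], "dr": [0, 0, 0], "jaw": 1}, {"slide": [120, 40, -100], "dr": [0, 0, 0], "jaw": 1}, {"slide": [120, 40, -100], "dr": [0, 0, 0], "jaw": 1}]'

```text
t: 14.85
tool_pos: [0.4625, 0.097, 0.3581]
orientation: [-0.712, -3.059, 0.001]
force: [0.4, 0.3, -0.2]
opening: 0.0005
gripper_force: 0.0
```

Run:
```python
from h import *
a=[]
for n in ('side','scene'):
    c=cam(n); im,D=read_camera(n); X=cloud(n,D,c); a.append(im[...,::-1])
    m=(X[...,2]>.079)&(X[...,2]<.1)&(X[...,0]>.47)&(X[...,0]<.62)&(X[...,1]>-.1)&(X[...,1]<.12)
    h=X[m]; print(n,len(h),h.mean(0)); g=m&(im[...,0].astype(int)-im[...,2]>40); print(X[g].mean(0),g.sum())
cv2.imwrite('pics/w4.png',np.hstack([cv2.resize(a[0][160:274,180:332],(400,300)),cv2.resize(a[1][160:256,210:338],(400,300))]))
s=read_state();print(s['force'],s['tool_pos'])
```

```text
side 21 [0.56460557 0.00403619 0.0849283 ]
[0.56440713 0.00561432 0.08570334] 16
scene 36 [ 0.56795692 -0.0041458   0.0836172 ]
[0.56723578 0.00249186 0.08625106] 22
[-0.69212761  0.71767472 -0.92817286] [0.46254417 0.09694809 0.35797563]
```

View pics/w4.png

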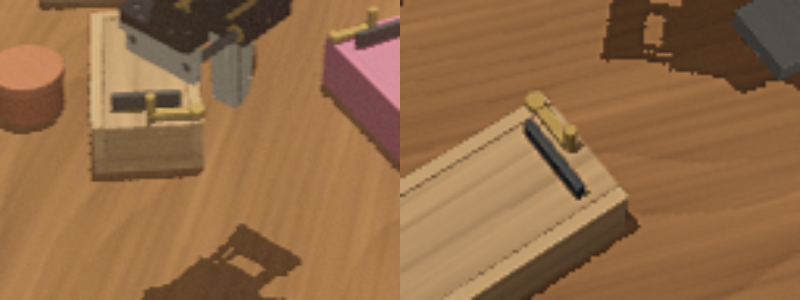

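The catch arm lies parallel to the strip and just outside it, with the stub at (150,105) in the side half and (570,138) in the scene half. The stub measures (564, 6) mm against an expected (565, 6). The box hasn't moved and the robot is clear, so I'll hand in.

```bash
python3 -c "
from plant import *
print(close_job())"
```

```text
the job is handed in; nothing more can be done
None
```

The lid is pushed fully home and the catch lies at its stop across the lid, just outside the strip; the box did not visibly move, and I handed the job in (no verdict was returned).

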